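# Set the side stand and hold the balance bike upright for gauging

### The arm

A 6-joint arm with a two-finger parallel gripper is mounted at the origin on the work surface. World frame = base frame: x ahead of the robot, y to its left, z up, the work surface at z = 0. Lengths are in m, angles in rad, forces in N, time in s.
With the tool pointing down it reaches from about 0.325 to 0.9 m from the base axis. Payload 6.1 kg.
Tool frame: the origin (TCP) lies between the finger pads; the fingertips stand 17 mm ahead of it and the grasp point (between the pads) lies 2 mm behind it; x points along the fingers, y is the direction in which the jaws open and shut, and the axes are right-handed (so a half turn about x gives the same grasp; the last joint's range is limited). The gripper opens to 85 mm and grips with 20 to 120 N. Pads are 22 mm wide; open, the fingers measure 114 mm over their backs; the gripper's body (76 mm by 85 mm) begins 54 mm behind the grasp point. The pads swing forward as they close: fully open they stand 13 mm farther back than shut.
Start: joints at [1.134, 0.22, 1.526, -0, 1.395, -0.126], TCP at [0.191, 0.595, 0.248] pointing down, gripper open.
Joint ranges: [-2.98, 2.98], [-0.91, 2.08], [0.09, 2.57], [-1.24, 4.39], [0.2, 2.65], [-2.68, 2.68]. Speed limits (rad/s): [2.57, 2.57, 3.01, 3.14, 3.14, 3.14].

### API

Orientations are given as a unit quaternion [w, x, y, z].
In Python, from rig import robot, cams gives the robot as it stands. The module is installed in compiled form; this text tells all that it offers.
- The arm moves only by the shell command python3 -m handwheel 'ROWS'. ROWS is JSON, a list that holds one entry, the list of rows, each a list of 7 numbers: the shift along the tool's x, y, z in mm, then the turn, a rotation vector about the tool's x, y, z in rad, then the opening, from 0 (shut) to 1 (fully open). In form: [[[x, y, z, ax, ay, az, claw], ...]]. A call has 1 to 12 rows; each row is the pose to reach, as a shift and turn from the pose commanded when the call began, along the tool's axes at that moment; what a row does not reach only later rows make up. A row lasts 1/10 s, in which the tool goes at most 50 mm and 8.59 degrees, less where a joint would pass 70% of its speed; a pose out of reach is approached as far as the arm can. A call with a gripper value outside its range is refused whole. The fingers move at their own pace and stop on an object; the grip force is fixed at half the most. Time passes only in rows, so rows that repeat a pose let the fingers close. It gives the time, the measured TCP pose, the force and the opening at its end, in the units of the state.
- robot.get_obs(): the state, without advancing time (a new reading comes with each control period).
- cams.grab_frame(name): name is "scene" or "top" or "wrist"; returns a dict with "frame" (400x640x3 uint8, blue, green, red), "fx", "fy", "cx", "cy" (pixels), "R" (3x3) and "t" (3): a world point X has camera coordinates R X + t. Camera axes: x right, y down, z forward; pixel columns grow to the right and rows downward; lengths in m; the calibration is good to about 2 mm. A picture is of the moment at which its call begins. There is no depth.
- robot.close_job(): hands the job in, once; it reports no verdict.
The state is a dict: "t": time; "joint_pos": joint angles; "joint_velocities": joint speeds; "effort": joint torques, N m; "ee_pos": TCP position; "orientation": TCP orientation; "wrist_force": force on the tool from outside, world axes, zero at the start; "wrist_torque": the same for the moment, N m; "finger_gap": finger opening in m.
Only numpy, scipy, OpenCV 4.12 (cv2) and the standard library are available. Lean on these libraries where they do the work, as an engineer would, in place of code of your own. Each camera call takes 0.05 s, during which the arm holds its last target.

### The job

The bare balance bike leans on the padded prop post with its side stand folded up. Swing the stand down past its middle until it snaps fully home against its stop, then take the bike by the seat post and bring it upright off the prop, with both wheels staying where they stand on the plate and the stand's foot hanging clear. Finish while still holding the seat post so the bike stays upright for the foot gap to be measured; do not let go, and leave the other instruments alone.

Things in the scene. Friction and masses are not known exactly. Their poses are not given: they have to be found in the camera images.
- bike: Bare balance bike, no saddle or handlebar, 1.5 to 2.1 kg, loose: white tubes, two locked black wheels of 180 mm, axles 420 mm apart, 600 mm long, 285 mm high. Starts leaning about 0.20 rad towards the prop post; it pivots on its narrow tyre crowns. Origin: on the tyres' ground line, midway between the wheels. Axes: z up in the wheels' plane, -y to the front, x to the stand's side.
- post: The bike's seat post: bright steel tube, 25.4 mm diameter, fixed in the bike. Origin: on the tube's axis at its middle, at (0, 44, 246) mm in the bike's frame. Axes as the bike's (z vertical = upright); the tube itself runs along (0, 0.2, 0.98). Bare tube 30 mm above and 30 mm below the origin; below that the black seat clamp, 37 mm across.
- stand (a joint): Side stand's angle: 0 folded up (leg points to the rear and 0.21 rad upward, beside the rear wheel), grows as it swings down, 1.92 fully down at its stop (leg down, 0.14 rad to the front). A coil spring on the leg's outer side, within 40 mm of the pivot, pushes it back up before the middle (0.96) and snaps it down by itself after. About 3 N square to the leg near the foot moves it.
- stand_pivot (a point): Pivot of the side stand, on the bike at (56, 75, 118) mm in the bike's axes; the pivot axis lies along the bike's x.
- stand_foot (a point): Centre of the stand's black rubber foot, 18 mm thick: 95 mm from the pivot axis and 40 mm farther out along the bike's x than the pivot. The leg is a 12 mm steel rod, nearly straight from 8 mm out at the pivot. Stand down and bike upright, the foot hangs 15 mm above the plate; the bike would lean 0.16 rad the other way to rest on it.
- front_hub (a point): Centre of the front wheel, in the bike's frame at (0, -210, 90) mm: 90 mm above the plate when upright.
- rear_hub (a point): Centre of the rear wheel, in the bike's frame at (0, 210, 90) mm: 90 mm above the plate when upright.
- rest: Prop post, fixed: dark base 70 x 90 x 45 mm, steel post 195 mm high, short arm with a black rubber sleeve 16 mm thick, 70 mm long, 183 mm up, on which the bike's seat tube leans. Origin: under the base at y = -30 mm from the post, on the fixture plate's top (z = 0.012). x points to the bike, whose tyre line is 105 mm away; y along the bike, to its rear.
- step_gauge: Bystander: steel step gauge, 16 x 108 mm, 6 to 21 mm high, beyond the stand. Origin under its centre.
- screw_jack: Bystander: small screw jack, 42 mm across, 60 mm high, between the prop post and the front wheel. Origin under its centre.
- v_block: Bystander: steel V-block 50 x 44 x 40 mm. Origin under its centre.
- ref_sphere: Bystander: reference ball on a stem with a round base of 56 mm, 107 mm high. Origin under its centre.
- parts_tray: Bystander: grey plastic tray with fixture pins, 100 x 75 x 35 mm. Origin under its centre.
- caliper: Bystander: caliper lying flat, 220 mm long, 14 mm high. Origin under its middle.
- driver: Bystander: screwdriver lying flat, 190 mm long, 30 mm high. Origin under its middle.

How it is judged:
On the way, in this order (a step that is already met when the one before it is completed fails the run):
1. the stand is down at its stop, past its middle (value of joint stand above 1.8 rad), for 0.3 s.
2. the bike is upright, held by the seat post, off the prop (angle between post's own z axis and vertical below 0.08 rad and contact force between the fingers and post above 2 N and contact force between rest and bike below 0.3 N), for 0.3 s.
At the end, for the whole second after the job is handed in: The stand is within 0.12 rad of its stop; the bike is upright within 0.08 rad (4.6 degrees) and still, gripped by its seat post with more than 2 N, not touching the prop post; both wheels stand on the plate (hubs not raised more than 8 mm) and the stand's foot hangs clear of it (all of step 2 and value of joint stand above 1.8 rad and height (world z) of stand_foot above 0.026 m and height (world z) of front_hub between 0.095 and 0.11 m and height (world z) of rear_hub between 0.095 and 0.11 m and angular speed of bike below 0.15 rad/s); the arm keeps its last pose, push and grip.
It fails at once if the bike falls over (angle between post's own z axis and vertical above 0.5 rad).
It fails at once if a wheel is dragged more than 80 mm from where it stood (distance of any of front_hub, rear_hub from where it was at the start of the episode above 0.08 m).
It fails at once if another instrument is pushed more than 25 mm (distance of any of step_gauge, screw_jack, v_block, ref_sphere, parts_tray, caliper, driver from where it was at the start of the episode above 0.025 m).
It also fails if it takes over 48 s, if anything falls off the work surface, if the arm or the gripper's body presses on something with over 40 N, if the wrist force passes 120 N, or if a joint passes its speed limit or range.

## Working session

There is one attempt and no reset: what is moved stays moved. The work goes in short steps, Python scripts to look and compute and a shell command to move; the robot and the scene stay as the last step left them, time stands still between calls to the robot, and variables do not carry over. Pictures are saved under pics/ and viewed, and the job is handed in when it is done.

```bash
mkdir -p pics
python3 - <<'E'
from rig import robot,cams
import cv2,pickle
o=robot.get_obs();print({k:o[k] for k in('t','ee_pos','orientation','finger_gap','wrist_force')})
d={}
for n in('scene','top','wrist'):
    f=cams.grab_frame(n);cv2.imwrite(f'pics/{n}0.png',f['frame']);d[n]=f
    print(n,f['fx'],f['cx'],f['cy'],f['R'],f['t'])
pickle.dump(d,open('f0.pkl','wb'))
E
```

```text
{'t': 0.0, 'ee_pos': array([0.19089498, 0.59453799, 0.24720022]), 'orientation': array([ 0.69840157,  0.10877795,  0.6987739 , -0.11008018]), 'finger_gap': 0.08545733616188195, 'wrist_force': array([ 0.11997973, -0.01821093,  0.02005177])}
scene 495.5640995615871 322.09884049780624 193.65267395644395 [[-0.72399416  0.68972026  0.01088219]
 [ 0.5070532   0.54281333 -0.6695153 ]
 [-0.46768526 -0.47920732 -0.74271855]] [ 0.42731863 -0.18899627  2.07569663]
top 491.23183860453713 320.13432368147306 196.99803826562996 [[ 0.0171677  -0.9997834   0.01176542]
 [-0.99030675 -0.01862475 -0.1376432 ]
 [ 0.13783251 -0.00928836 -0.990412  ]] [-0.00448545  0.60706512  1.56863737]
wrist 302.60029404828487 322.6535247429641 198.67323095960043 [[ 3.06232536e-01  9.51956323e-01 -8.90593091e-04]
 [ 9.17310611e-01 -2.94837086e-01  2.67604814e-01]
 [ 2.54485515e-01 -8.27662513e-02 -9.63528344e-01]] [-0.62481638 -0.03434034  0.37816683]
```

View pics/scene0.png

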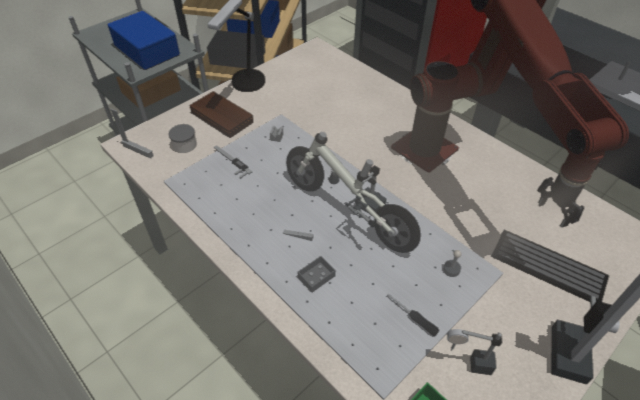

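View pics/top0.png

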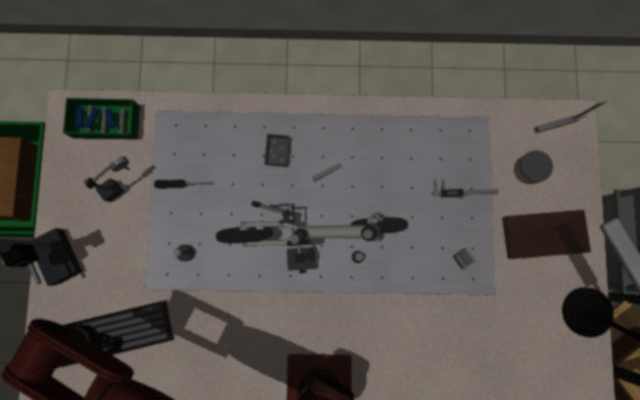

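View pics/wrist0.png

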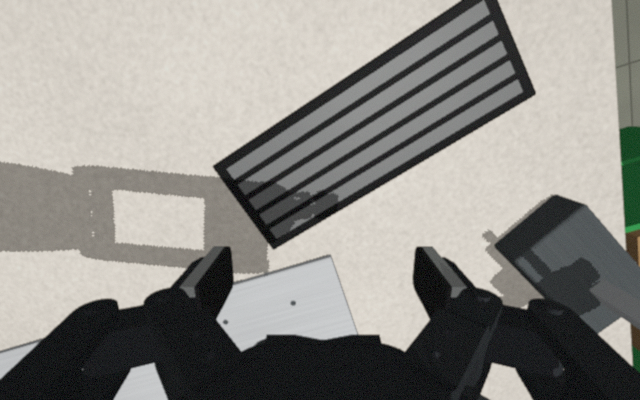

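Run:
```python
import cv2,pickle
d=pickle.load(open('f0.pkl','rb'))
t=d['top']['frame'][190:280,200:420];cv2.imwrite('pics/topc.png',cv2.resize(t,None,fx=3.6,fy=3.6,interpolation=cv2.INTER_CUBIC))
t=d['scene']['frame'][120:260,275:435];cv2.imwrite('pics/scc.png',cv2.resize(t,None,fx=4.2,fy=4.2,interpolation=cv2.INTER_CUBIC))
```

```text
(no output)
```

View pics/topc.png

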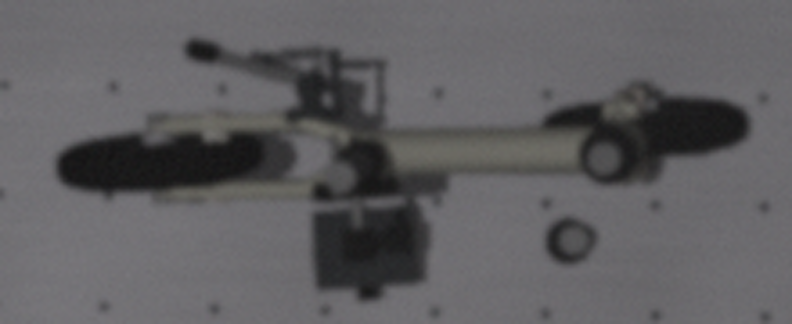

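View pics/scc.png

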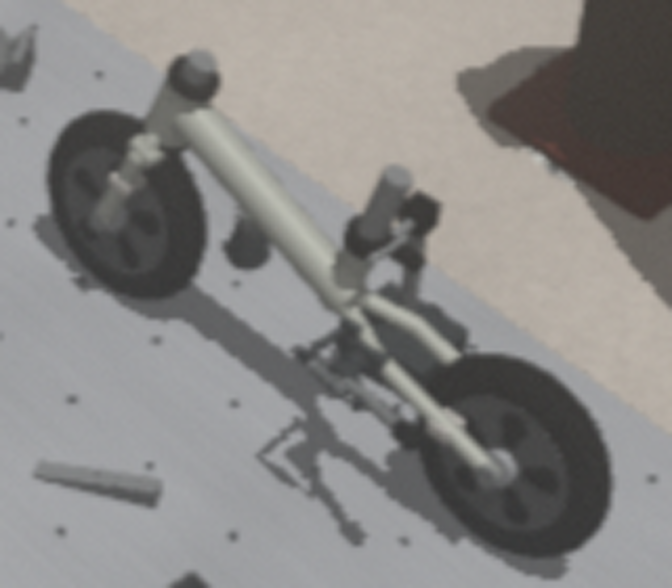

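```bash
cat > h.py <<'E'
import numpy as np,pickle
from scipy.spatial.transform import Rotation as Rn
from scipy.optimize import least_squares
def proj(f,X):
    X=np.atleast_2d(X);c=X@np.array(f['R']).T+f['t'];return np.c_[f['fx']*c[:,0]/c[:,2]+f['cx'],f['fy']*c[:,1]/c[:,2]+f['cy']]
def bikeT(p):
    x,y,yaw,lean=p
    R=Rn.from_euler('z',yaw)*Rn.from_euler('y',-lean)
    return R,np.array([x,y,.012])
def b2w(p,X):
    R,t=bikeT(p);return R.apply(np.array(X)/1000.)+t
E
python3 - <<'E'
from h import *
d=pickle.load(open('f0.pkl','rb'))
obs=[('scene',(96,168,138),(371.9,222.9)),('scene',(0,50,276),(369.5,162.4)),('top',(96,168,138),(256.4,203.9)),('top',(0,50,276),(295,239.4)),('top',(0,300,90),(215.8,236.7)),('top',(0,-300,90),(407.8,224.7))]
def res(p): return np.concatenate([proj(d[n],b2w(p,X))[0]-np.array(u) for n,X,u in obs])
s=least_squares(res,[.5,0,0,.2]);print(s.x);print(res(s.x).reshape(-1,2).round(1))
p=s.x;np.save('p.npy',p)
for n,X in dict(pivot=(56,75,118),foot=(96,168,138),post=(0,44,246),fh=(0,-210,90),rh=(0,210,90)).items():print(n,b2w(p,X).round(4))
print('down foot',b2w(p,(96,75-95*np.sin(.14),118-95*np.cos(.14))))
import cv2
for n in('scene','top'):
    im=d[n]['frame'].copy();k=4;im=cv2.resize(im,None,fx=k,fy=k,interpolation=cv2.INTER_CUBIC)
    a=np.linspace(0,6.28,60)
    pts=[(0,-210+90*np.cos(t),90+90*np.sin(t)) for t in a]+[(0,210+90*np.cos(t),90+90*np.sin(t)) for t in a]+[(56,75,118),(96,168,138),(0,44,246),(0,50,276),(0,38,216)]
    for u in proj(d[n],b2w(p,pts)): cv2.circle(im,tuple(int(v) for v in u*k+k/2),2,(0,0,255),-1)
    x0,y0,x1,y1=(275,120,440,265) if n=='scene' else(200,180,420,290)
    c=im[y0*k:y1*k,x0*k:x1*k];cv2.imwrite(f'pics/ov_{n}.png',cv2.resize(c,None,fx=.9,fy=.9))
E
```

```text
[0.50896548 0.02999631 0.07798882 0.18451037]
[[ 0.1  0.9]
 [-0.3 -1.5]
 [-1.2  0.2]
 [-0.1 -0. ]
 [ 0.7 -0.4]
 [ 0.2  0.1]]
pivot [0.5364 0.1074 0.1383]
foot [0.5647 0.2029 0.1653]
post [0.4605 0.0703 0.2538]
fh [ 0.5089 -0.1807  0.1005]
rh [0.4761 0.2381 0.1005]
down foot [0.59386185 0.09856238 0.05313597]
```

View pics/ov_scene.png

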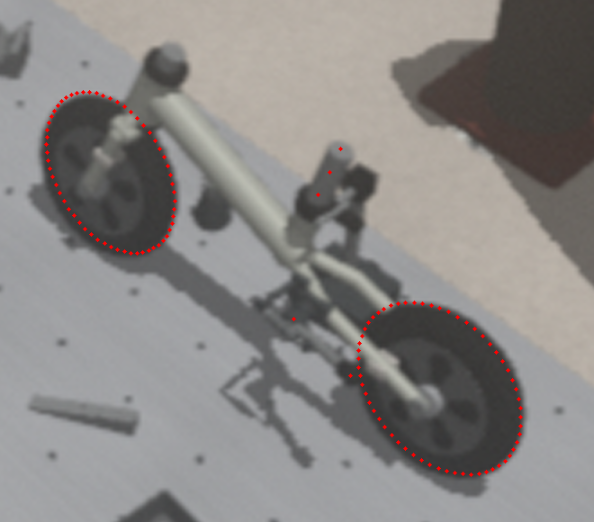

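View pics/ov_top.png

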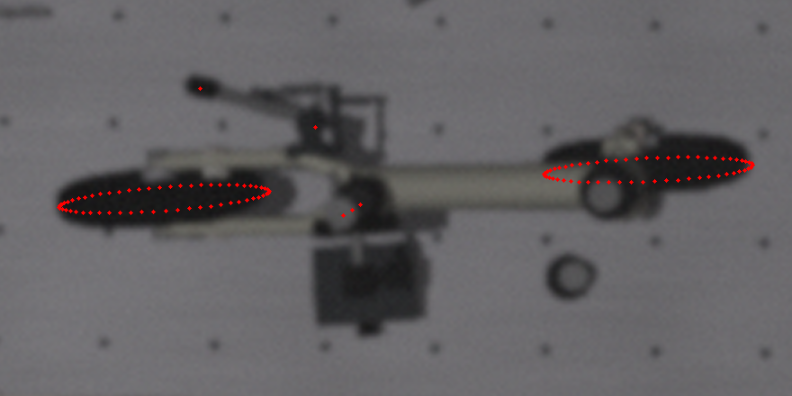

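```bash
cat >> h.py <<'E'
def cur():
    from rig import robot
    o=robot.get_obs();q=np.array(o['orientation']);return np.array(o['ee_pos']),Rn.from_quat(q[[1,2,3,0]]),o
def Rtool(x,y):
    x=np.array(x,float);x/=np.linalg.norm(x);y=np.array(y,float);y-=x*(x@y);y/=np.linalg.norm(y)
    return Rn.from_matrix(np.c_[x,y,np.cross(x,y)])
def row(pos,R):
    p,Rc,o=cur();return np.r_[(Rc.inv().apply(pos-p)*1000).round(1),(Rc.inv()*R).as_rotvec().round(3)]
def legpt(p,th,r,dn=0):
    e=.21-th;y=75+r*np.cos(e)-dn*-np.sin(e)*1;z=118+r*np.sin(e)+dn*np.cos(e)
    y=75+r*np.cos(e)-dn*np.sin(e)
    return b2w(p,(64+32*r/95,y,z))
E
python3 - <<'E'
from h import *
P=np.load('p.npy');c,Rc,o=cur()
print(Rc.as_matrix().round(2))
yaw=P[2]
by=np.array([-np.sin(yaw),np.cos(yaw),0])
for sy in(1,-1):
    R=Rtool(-np.array([0,0,1])*np.cos(.4)-by*np.sin(.4),sy*by)
    d=R.as_matrix()[:,0]
    print('sy',sy,'turn',row(c,R))
    if (Rc.inv()*R).magnitude()<1.8:
        for th,dn in((0,40),(0,12),(.3,8),(.6,8),(.9,8),(1.1,8),(1.25,8),):
            pos=legpt(P,th,75,dn)-d*.017
            print(th,pos.round(3),row(pos,R))
E
```

```text
[[-0.    0.31  0.95]
 [-0.    0.95 -0.31]
 [-1.   -0.   -0.  ]]
sy 1 turn [ 0.     0.     0.    -0.383 -0.078 -0.393]
0 [0.553 0.181 0.214] [ 3.390e+01 -2.834e+02  4.718e+02 -3.830e-01 -7.800e-02 -3.930e-01]
0 [0.558 0.187 0.187] [ 6.080e+01 -2.760e+02  4.742e+02 -3.830e-01 -7.800e-02 -3.930e-01]
0.3 [0.562 0.192 0.161] [ 8.650e+01 -2.699e+02  4.769e+02 -3.830e-01 -7.800e-02 -3.930e-01]
0.6 [0.567 0.189 0.139] [ 1.085e+02 -2.711e+02  4.818e+02 -3.830e-01 -7.800e-02 -3.930e-01]
0.9 [0.571 0.18  0.119] [ 1.286e+02 -2.785e+02  4.889e+02 -3.830e-01 -7.800e-02 -3.930e-01]
1.1 [0.574 0.171 0.108] [ 1.401e+02 -2.864e+02  4.945e+02 -3.830e-01 -7.800e-02 -3.930e-01]
1.25 [0.576 0.162 0.1  ] [ 1.474e+02 -2.938e+02  4.990e+02 -3.830e-01 -7.800e-02 -3.930e-01]
sy -1 turn [ 0.     0.     0.     2.704 -0.546  0.109]
```

```bash
python3 -m handwheel '[[[-30,-140,235,-0.19,-0.04,-0.2,0],[-30,-140,235,-0.19,-0.04,-0.2,0],[-30,-140,235,-0.19,-0.04,-0.2,0],[-30,-140,235,-0.19,-0.04,-0.2,0],[-20,-283,472,-0.383,-0.078,-0.393,0],[-20,-283,472,-0.383,-0.078,-0.393,0],[-20,-283,472,-0.383,-0.078,-0.393,0],[-20,-283,472,-0.383,-0.078,-0.393,0],[-20,-283,472,-0.383,-0.078,-0.393,0],[-20,-283,472,-0.383,-0.078,-0.393,0],[-20,-283,472,-0.383,-0.078,-0.393,0],[-20,-283,472,-0.383,-0.078,-0.393,0]]]'
python3 - <<'E'
from h import *
from rig import cams
import cv2
P=np.load('p.npy');yaw=P[2];by=np.array([-np.sin(yaw),np.cos(yaw),0])
R=Rtool(-np.array([0,0,1])*np.cos(.4)-by*np.sin(.4),by);d=R.as_matrix()[:,0]
print(cur()[0])
for th,dn in((0,25),(0,10),(.3,8),(.6,8),(.9,8),(1.1,8),(1.25,8),):
    pos=legpt(P,th,75,dn)-d*.017
    print(th,pos.round(3),row(pos,R))
d={}
for n in('wrist','scene'):
    f=cams.grab_frame(n);d[n]=f;cv2.imwrite(f'pics/{n}1.png',f['frame'])
    if n=='scene':cv2.imwrite('pics/scene1c.png',cv2.resize(f['frame'][100:265,275:455],None,fx=3.6,fy=3.6,interpolation=cv2.INTER_CUBIC))
pickle.dump(d,open('f1.pkl','wb'))
E
```

```text
t: 1.35
ee_pos: [0.5566, 0.1763, 0.268]
orientation: [0.698, -0.165, 0.687, -0.116]
wrist_force: [-0.6, 0.6, -0.8]
finger_gap: -0.0
[0.55663399 0.17627454 0.26803804]
0 [0.556 0.184 0.199] [ 6.02e+01  3.38e+01 -3.00e-01 -6.00e-03 -1.00e-03  0.00e+00]
0 [0.558 0.187 0.185] [ 7.23e+01  4.23e+01  2.30e+00 -6.00e-03 -1.00e-03  0.00e+00]
0.3 [0.562 0.192 0.161] [ 9.25e+01  5.54e+01  6.70e+00 -6.00e-03 -1.00e-03  0.00e+00]
0.6 [0.567 0.189 0.139] [ 1.139e+02  6.120e+01  1.080e+01 -6.000e-03 -1.000e-03  0.000e+00]
0.9 [0.571 0.18  0.119] [ 1.361e+02  6.030e+01  1.460e+01 -6.000e-03 -1.000e-03  0.000e+00]
1.1 [0.574 0.171 0.108] [ 1.504e+02  5.610e+01  1.680e+01 -6.000e-03 -1.000e-03  0.000e+00]
1.25 [0.576 0.162 0.1  ] [ 1.604e+02  5.100e+01  1.820e+01 -6.000e-03 -1.000e-03  0.000e+00]
```

View pics/wrist1.png

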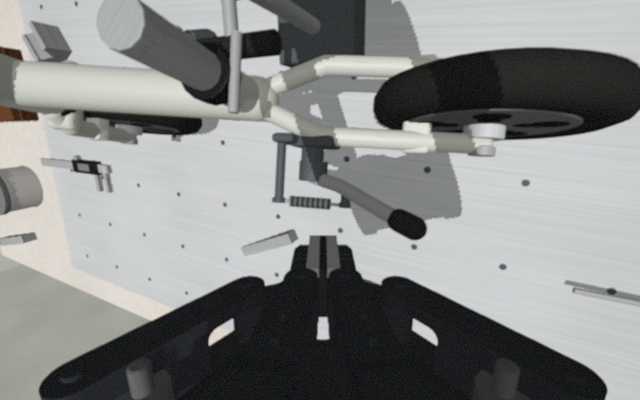

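View pics/scene1c.png

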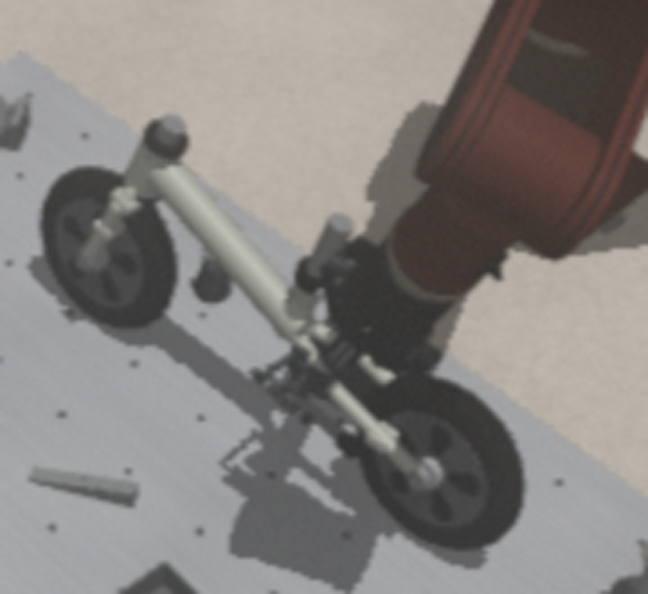

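Run:
```python
from h import *
P=np.load('p.npy');yaw=P[2];by=np.array([-np.sin(yaw),np.cos(yaw),0]);bx=np.array([np.cos(yaw),np.sin(yaw),0])
f=pickle.load(open('f1.pkl','rb'))['wrist']
for n,X in dict(pivot=(56,75,118),foot=(96,168,138),posttop=(0,50,276)).items(): print(n,proj(f,b2w(P,X)))
print('tip',proj(f,cur()[0]+cur()[1].apply([.017,0,0])))
R=Rtool(-np.array([0,0,1])*np.cos(.4)-by*np.sin(.4)-.2*bx,by);d=R.as_matrix()[:,0]
for th,dn in((0,25),(0,10),(.3,8),(.6,8),(.9,8),(1.1,8),(1.25,8),(1.4,8)):
    pos=legpt(P,th,78,dn)-d*.017+.004*bx
    print(th,pos.round(3),row(pos,R))
```

```text
pivot [[309.34375056 163.22597411]]
foot [[408.52404894 223.2900414 ]]
posttop [[110.61163638  15.63855585]]
tip [[329.13641617 247.97306314]]
0 [0.564 0.187 0.2  ] [ 5.99e+01  3.24e+01  1.02e+01 -8.50e-02  1.96e-01  6.00e-03]
0 [0.566 0.191 0.186] [ 7.20e+01  4.08e+01  1.29e+01 -8.50e-02  1.96e-01  6.00e-03]
0.3 [0.571 0.195 0.161] [ 9.31e+01  5.43e+01  1.75e+01 -8.50e-02  1.96e-01  6.00e-03]
0.6 [0.575 0.192 0.138] [ 1.154e+02  6.020e+01  2.170e+01 -8.500e-02  1.960e-01  6.000e-03]
0.9 [0.58  0.183 0.117] [ 1.385e+02  5.910e+01  2.570e+01 -8.500e-02  1.960e-01  6.000e-03]
1.1 [0.583 0.173 0.105] [ 1.533e+02  5.460e+01  2.790e+01 -8.500e-02  1.960e-01  6.000e-03]
1.25 [0.585 0.164 0.098] [ 1.636e+02  4.930e+01  2.940e+01 -8.500e-02  1.960e-01  6.000e-03]
1.4 [0.587 0.154 0.092] [ 1.731e+02  4.240e+01  3.050e+01 -8.500e-02  1.960e-01  6.000e-03]
```

```bash
python3 -m handwheel '[[[30,16,5,-0.042,0.1,0.003,0],[55,30,10,-0.085,0.196,0.006,0],[68,38,12,-0.085,0.196,0.006,0],[72,41,13,-0.085,0.196,0.006,0],[72,41,13,-0.085,0.196,0.006,0]]]'
python3 - <<'E'
from h import *
from rig import cams
import cv2
P=np.load('p.npy');yaw=P[2];by=np.array([-np.sin(yaw),np.cos(yaw),0]);bx=np.array([np.cos(yaw),np.sin(yaw),0])
print(cur()[0])
f=cams.grab_frame('wrist');cv2.imwrite(f'pics/wrist2.png',f['frame'])
R=Rtool(-np.array([0,0,1])*np.cos(.4)-by*np.sin(.4)-.2*bx,by);d=R.as_matrix()[:,0]
for th,dn in((0,8),(.2,8),(.4,8),(.6,8),(.8,8),(1.,8),(1.2,8),(1.4,8)):
    pos=legpt(P,th,78,dn)-d*.017+.004*bx
    print(th,pos.round(3),row(pos,R))
E
```

```text
t: 1.95
ee_pos: [0.5654, 0.1928, 0.1863]
orientation: [0.621, -0.183, 0.756, -0.097]
wrist_force: [-0.1, -2.1, 1.2]
finger_gap: 0.0001
[0.56539671 0.1928117  0.18634655]
0 [0.567 0.191 0.184] [ 4.3e+00 -2.0e-01  1.4e+00  2.0e-03  5.0e-03  1.0e-03]
0.2 [0.569 0.195 0.169] [1.61e+01 8.30e+00 7.30e+00 2.00e-03 5.00e-03 1.00e-03]
0.4 [0.572 0.195 0.153] [2.94e+01 1.39e+01 1.33e+01 2.00e-03 5.00e-03 1.00e-03]
0.6 [0.575 0.192 0.138] [4.36e+01 1.67e+01 1.92e+01 2.00e-03 5.00e-03 1.00e-03]
0.8 [0.578 0.187 0.124] [5.82e+01 1.63e+01 2.48e+01 2.00e-03 5.00e-03 1.00e-03]
1.0 [0.581 0.178 0.111] [7.27e+01 1.29e+01 2.98e+01 2.00e-03 5.00e-03 1.00e-03]
1.2 [0.584 0.167 0.1  ] [8.64e+01 6.50e+00 3.40e+01 2.00e-03 5.00e-03 1.00e-03]
1.4 [0.587 0.154 0.092] [ 9.87e+01 -2.50e+00  3.72e+01  2.00e-03  5.00e-03  1.00e-03]
```

View pics/wrist2.png

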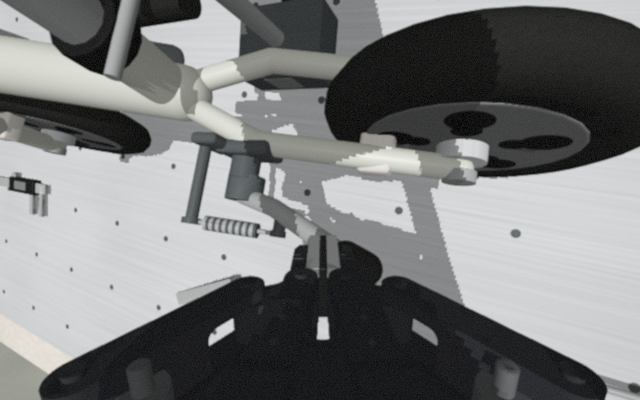

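```bash
python3 -m handwheel '[[[8,3,3,0,0,0,0],[13,6,6,0,0,0,0],[18,9,8,0,0,0,0],[24,12,11,0,0,0,0],[30,14,13,0,0,0,0],[37,16,16,0,0,0,0],[44,17,19,0,0,0,0],[44,17,19,0,0,0,0]]]'
python3 - <<'E'
from h import *
from rig import cams
import cv2
f=cams.grab_frame('wrist');cv2.imwrite(f'pics/wrist3.png',f['frame'])
E
```

```text
t: 2.8
ee_pos: [0.5736, 0.1913, 0.1336]
orientation: [0.619, -0.182, 0.758, -0.097]
wrist_force: [-0.1, 0.7, -0.0]
finger_gap: -0.0002
```

View pics/wrist3.png

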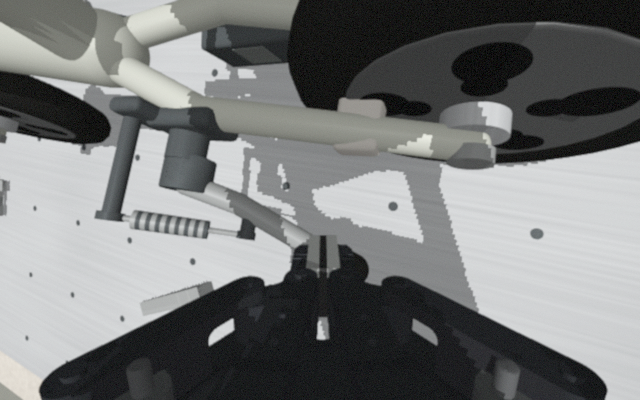

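```bash
python3 -m handwheel '[[[7,0,3,0,0,0,0],[14,0,6,0,0,0,0],[21,-2,9,0,0,0,0],[29,-4,11,0,0,0,0],[36,-7,13,0,0,0,0],[42,-10,15,0,0,0,0],[42,-10,15,0,0,0,0]]]'
python3 - <<'E'
from h import *
from rig import cams
import cv2
f=cams.grab_frame('wrist');cv2.imwrite(f'pics/wrist4.png',f['frame'])
f=cams.grab_frame('scene');cv2.imwrite('pics/scene4c.png',cv2.resize(f['frame'][100:265,275:455],None,fx=3.6,fy=3.6,interpolation=cv2.INTER_CUBIC))
E
```

```text
t: 3.55
ee_pos: [0.5838, 0.1661, 0.0976]
orientation: [0.62, -0.182, 0.757, -0.098]
wrist_force: [-0.8, 0.6, -0.0]
finger_gap: -0.0
```

View pics/wrist4.png

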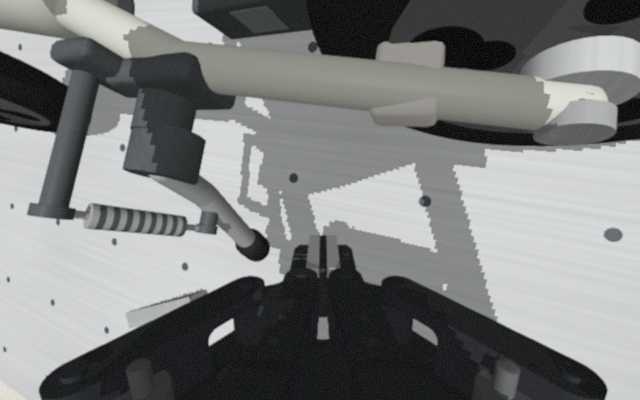

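View pics/scene4c.png

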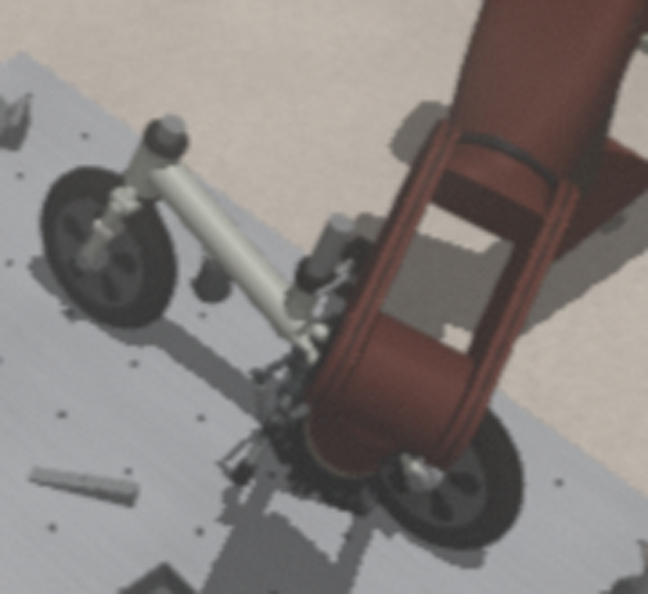

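Run:
```python
from h import *
from rig import cams
P=np.load('p.npy');f=cams.grab_frame('wrist')
for th in(0,.9,1.6,1.92):
    e=.21-th;print(th,proj(f,b2w(P,(96,75+95*np.cos(e),118+95*np.sin(e)))))
```

```text
0 [[373.97431228 301.77394987]]
0.9 [[365.95076987 263.55650709]]
1.6 [[292.10228946 244.89041386]]
1.92 [[253.26643133 237.81042505]]
```

```bash
python3 -m handwheel '[[[-20,8,5,0,0,0,0],[-60,8,5,0,0,0,0],[-100,8,5,0,0,0,0],[-150,8,5,0,0,0,0],[-190,0,-10,0,0,0,0],[-230,-10,-20,0,0,0,0.8],[-230,-10,-20,0,0,0,0.8]]]'
python3 - <<'E'
from h import *
from rig import cams
import cv2
P=np.load('p.npy')
print(cur()[0])
for n in('wrist','scene','top'):
    f=cams.grab_frame(n);im=f['frame']
    for th in(0,1.92):
        e=.21-th;print(n,th,proj(f,b2w(P,(96,75+95*np.cos(e),118+95*np.sin(e)))))
    if n=='scene': im=cv2.resize(im[100:265,275:455],None,fx=3.6,fy=3.6,interpolation=cv2.INTER_CUBIC)
    if n=='top': im=cv2.resize(im[180:290,200:420],None,fx=3.6,fy=3.6,interpolation=cv2.INTER_CUBIC)
    cv2.imwrite(f'pics/{n}5.png',im)
E
```

```text
t: 4.4
ee_pos: [0.6058, 0.2497, 0.3234]
orientation: [0.626, -0.18, 0.753, -0.096]
wrist_force: [0.7, -0.1, 0.1]
finger_gap: 0.0281
[0.6057859  0.24970298 0.32344747]
wrist 0 [[344.24766864 172.57948638]]
wrist 1.92 [[297.19323645 183.58483177]]
scene 0 [[371.94004872 223.8259823 ]]
scene 1.92 [[341.20606022 231.32735431]]
top 0 [[255.26527719 204.05564292]]
top 1.92 [[291.74822413 200.01690744]]
```

View pics/wrist5.png

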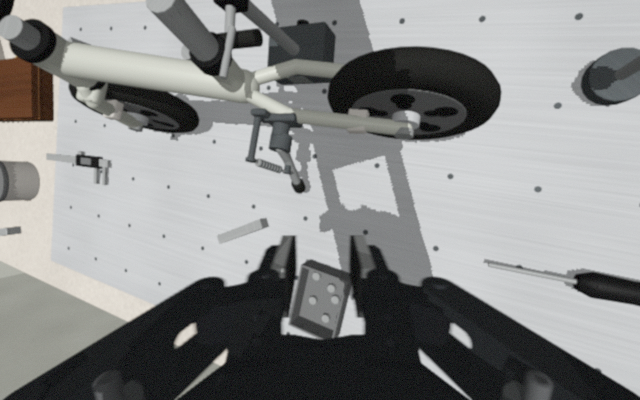

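View pics/scene5.png

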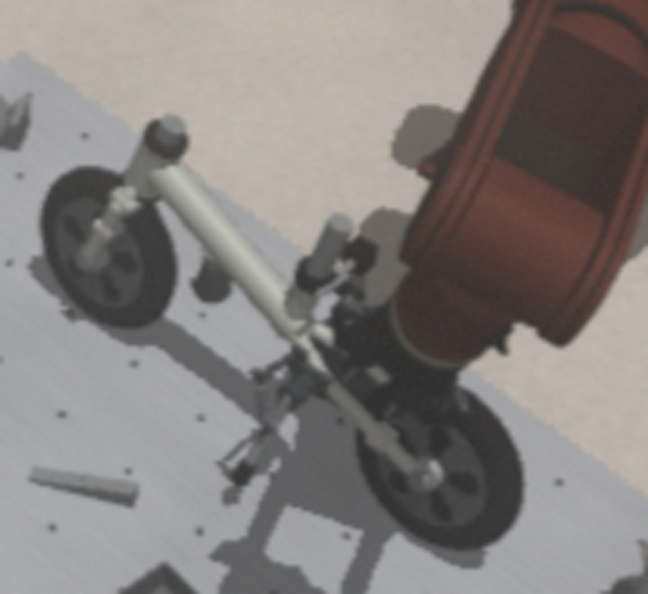

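View pics/top5.png

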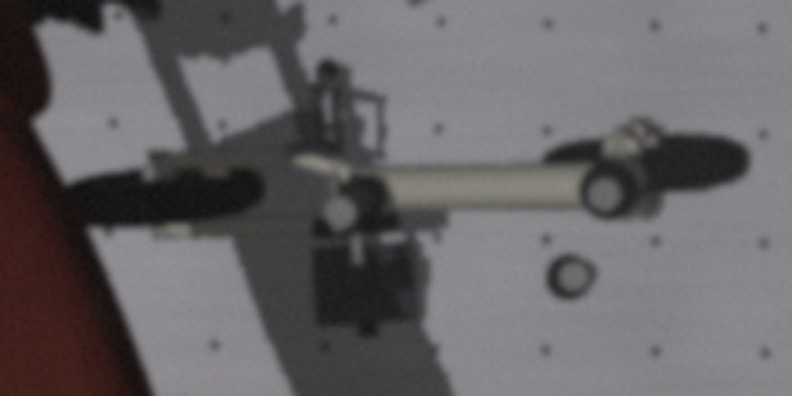

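Run:
```python
from h import *
P=np.load('p.npy');Rb,_=bikeT(P)
t=Rb.apply([0,.2,.98]);t/=np.linalg.norm(t);by=Rb.apply([0,1,0])
R=Rtool(-t,by)
g=b2w(P,(0,44,246))
for h in(.12,.08,.003):
    pos=g+t*(h-.002);print(h,pos.round(3),row(pos,R))
```

```text
0.12 [0.438 0.092 0.367] [ 4.080e+01 -1.364e+02 -1.855e+02  1.190e-01 -3.790e-01  1.880e-01]
0.08 [0.445 0.085 0.329] [ 7.720e+01 -1.300e+02 -1.704e+02  1.190e-01 -3.790e-01  1.880e-01]
0.003 [0.46  0.071 0.255] [ 1.475e+02 -1.178e+02 -1.413e+02  1.190e-01 -3.790e-01  1.880e-01]
```

```bash
python3 -m handwheel '[[[-20,-10,-20,0.02,-0.05,0.03,0.75],[10,-45,-60,0.04,-0.13,0.06,0.75],[20,-80,-110,0.08,-0.25,0.12,0.75],[35,-120,-160,0.119,-0.379,0.188,0.75],[41,-136,-185,0.119,-0.379,0.188,0.75],[41,-136,-185,0.119,-0.379,0.188,0.75],[41,-136,-185,0.119,-0.379,0.188,0.75]]]'
python3 - <<'E'
from h import *
from rig import cams
import cv2
P=np.load('p.npy')
d={}
for n in('wrist','scene'):
    f=cams.grab_frame(n);im=f['frame'];d[n]=f
    print(n,proj(f,b2w(P,[(0,50,276),(0,44,246),(0,38,216)])).round(1))
    if n=='scene': im=cv2.resize(im[100:265,275:455],None,fx=3.6,fy=3.6,interpolation=cv2.INTER_CUBIC)
    cv2.imwrite(f'pics/{n}6.png',im)
c,R,o=cur();print(c,'tcp px',proj(d['wrist'],[c,c+R.apply([.1,0,0])]))
pickle.dump(d,open('f6.pkl','wb'))
E
```

```text
t: 5.25
ee_pos: [0.4349, 0.0899, 0.3671]
orientation: [0.768, -0.088, 0.633, -0.049]
wrist_force: [0.6, 0.5, 0.2]
finger_gap: 0.0639
wrist [[324.8 213.3]
 [324.7 201.8]
 [324.6 192.7]]
scene [[369.2 160.9]
 [366.  167.3]
 [362.9 173.5]]
[0.43742713 0.09179492 0.36631748] tcp px [[325.82315187 270.76685403]
 [324.5591865  207.16940338]]
```

View pics/wrist6.png

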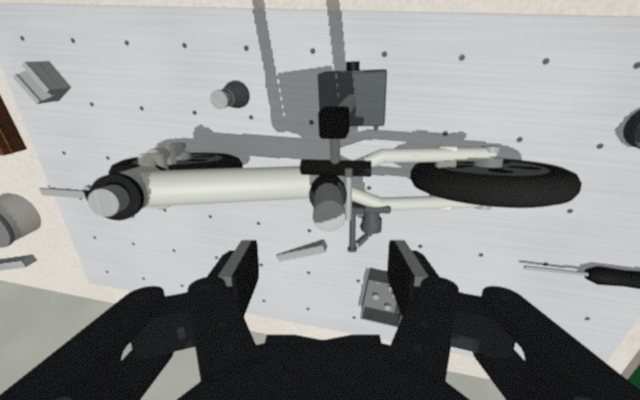

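View pics/scene6.png

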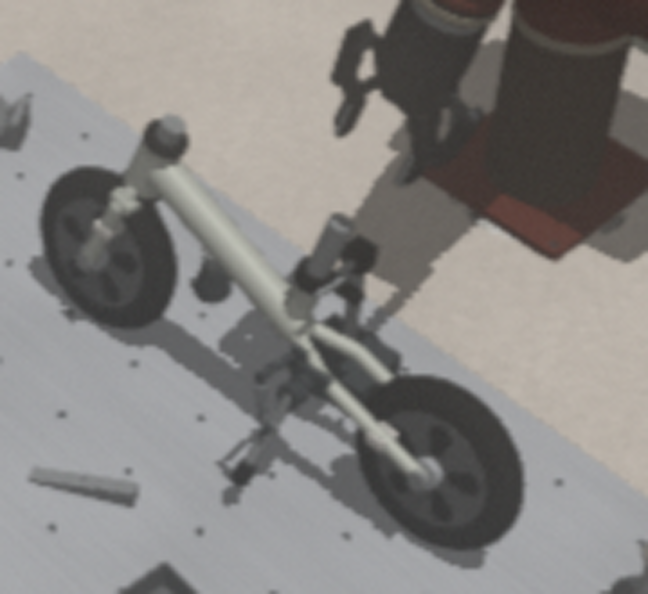

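Run:
```python
from h import *
import cv2
f=pickle.load(open('f6.pkl','rb'))['wrist'];im=f['frame'][140:260,260:400]
cv2.imwrite('pics/w6c.png',cv2.resize(im,None,fx=5,fy=5,interpolation=cv2.INTER_CUBIC))
P=np.load('p.npy');c=np.array(f['R'])@b2w(P,(0,50,276))+f['t'];print(c)
```

```text
[0.00156039 0.01082088 0.22398609]
```

View pics/w6c.png

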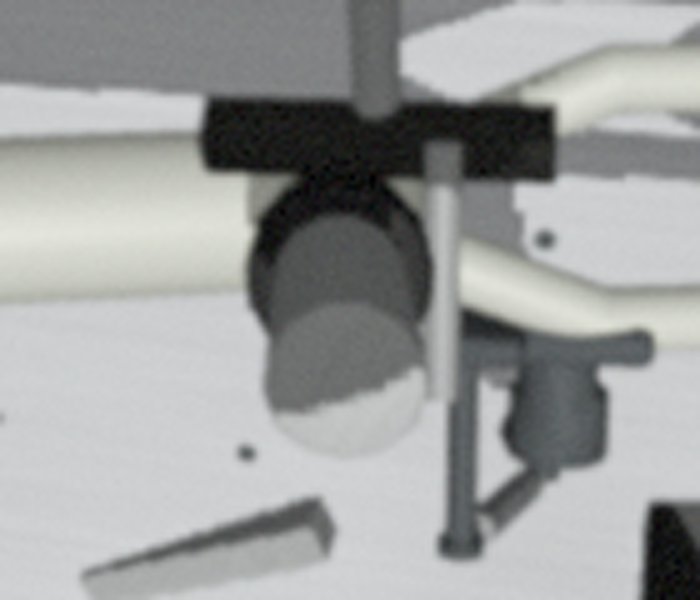

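Run:
```python
from h import *
import cv2
from rig import cams
f=pickle.load(open('f1.pkl','rb'))['wrist'];im=f['frame'][0:110,60:280]
cv2.imwrite('pics/w1c.png',cv2.resize(im,None,fx=3.6,fy=3.6,interpolation=cv2.INTER_CUBIC))
d={}
for n in('wrist','scene','top'):
    f=cams.grab_frame(n);im=f['frame'];d[n]=f
pickle.dump(d,open('f7.pkl','wb'))
cv2.imwrite('pics/w7c.png',cv2.resize(d['wrist']['frame'][140:260,260:400],None,fx=5,fy=5,interpolation=cv2.INTER_CUBIC))
a=cv2.resize(d['scene']['frame'][140:200,330:410],None,fx=5,fy=5,interpolation=cv2.INTER_CUBIC)
b=cv2.resize(d['top']['frame'][210:270,260:340],None,fx=5,fy=5,interpolation=cv2.INTER_CUBIC)
cv2.imwrite('pics/st7.png',np.hstack([a,b]))
```

```text
(no output)
```

View pics/w1c.png

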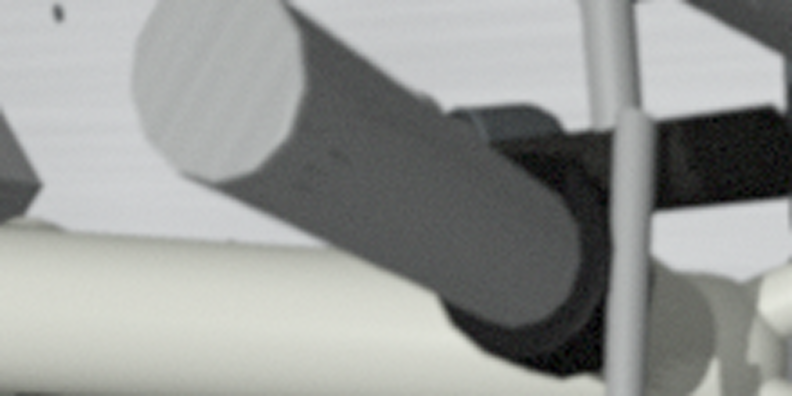

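View pics/w7c.png

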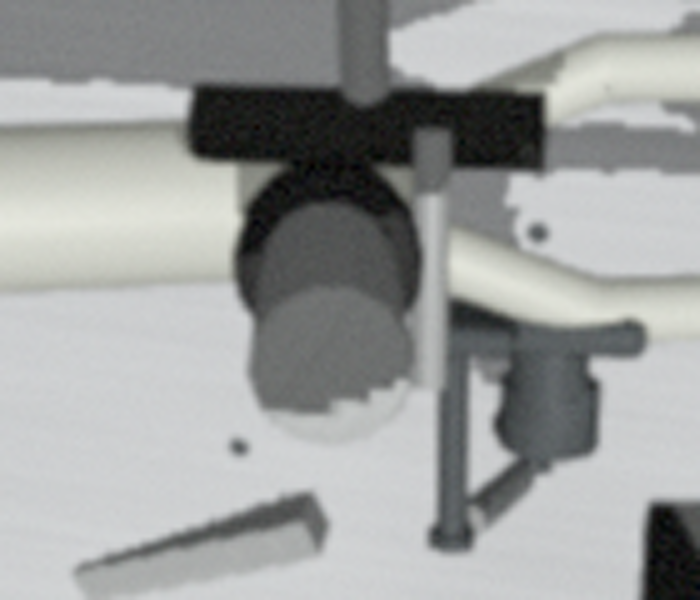

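View pics/st7.png

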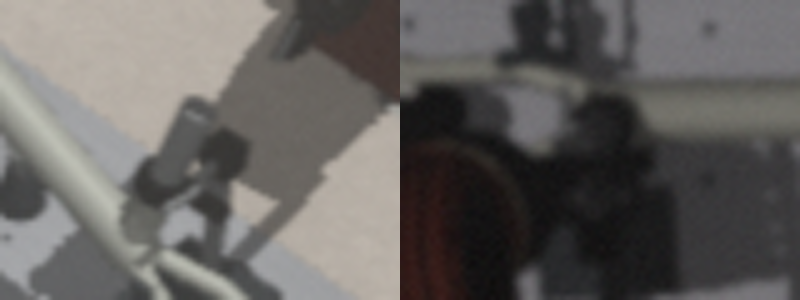

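Run:
```python
from h import *
P=np.load('p.npy')
f0=pickle.load(open('f0.pkl','rb'));f1=pickle.load(open('f1.pkl','rb'));f7=pickle.load(open('f7.pkl','rb'))
O=[(f1['wrist'],(120.6,22.8)),(f7['wrist'],(326.4,213)),(f0['scene'],(369.4,162)),(f0['top'],(295,239.4))]
print('pred',b2w(P,(0,50,276)))
for idx in([0,1,2,3],[0,1],[2,3],[1,2,3]):
    r=lambda X:np.concatenate([proj(O[i][0],X)[0]-O[i][1] for i in idx])
    s=least_squares(r,[.45,.07,.28]);print(idx,s.x.round(4),s.fun.round(1))
c=np.array(f7['wrist']['R'])@b2w(P,(0,50,276))+f7['wrist']['t'];print(c,proj(f7['wrist'],b2w(P,(0,50,276))))
```

```text
pred [0.4545875  0.07589926 0.28331523]
[0, 1, 2, 3] [0.457  0.0788 0.2813] [-0.1  0.  -0.1 -0.4 -0.1  0.1 -1.1 -0.9]
[0, 1] [0.457  0.079  0.2814] [-0.1  0.1  0.1 -0.2]
[2, 3] [0.4545 0.0763 0.2784] [-0.2 -0.  -0.1  0.1]
[1, 2, 3] [0.4566 0.0789 0.2823] [-0.3 -0.2  0.  -0.2 -1.1 -0.7]
[-0.00045186  0.00877461  0.22244482] [[322.03884306 210.6096661 ]]
```

Run:
```python
from h import *
P=np.load('p.npy');Rb,_=bikeT(P)
t=Rb.apply([0,.2,.98]);t/=np.linalg.norm(t);by=Rb.apply([0,1,0])
R=Rtool(-t,by)
g=b2w(P,(0,44,246))+[.0024,.003,-.001]
for h in(.08,.03,.002):
    pos=g+t*(h-.002);print(h,pos.round(3),row(pos,R))
```

```text
0.08 [0.448 0.088 0.328] [ 3.91e+01  2.20e+00  2.00e+00  1.00e-03 -3.00e-03  0.00e+00]
0.03 [0.457 0.079 0.28 ] [ 8.91e+01  2.20e+00  2.10e+00  1.00e-03 -3.00e-03  0.00e+00]
0.002 [0.463 0.073 0.253] [ 1.171e+02  2.200e+00  2.200e+00  1.000e-03 -3.000e-03  0.000e+00]
```

```bash
python3 -m handwheel '[[[20,2,2,0,0,0,0.75],[50,2,2,0,0,0,0.75],[75,2,2,0,0,0,0.75],[95,2,2,0,0,0,0.75],[110,2,2,0,0,0,0.75],[115,2,2,0,0,0,0.75],[115,2,2,0,0,0,0.75]]]'
python3 - <<'E'
from h import *
from rig import cams
import cv2
P=np.load('p.npy');f=cams.grab_frame('wrist');cv2.imwrite('pics/wrist8.png',f['frame'])
c,R,o=cur();print(c,o['wrist_force'],R.inv().apply(b2w(P,(0,44,246))+[.0024,.003,-.001]-c)*1000)
f=cams.grab_frame('scene');cv2.imwrite('pics/scene8.png',cv2.resize(f['frame'][100:265,275:455],None,fx=3.6,fy=3.6,interpolation=cv2.INTER_CUBIC))
E
```

```text
t: 6.2
ee_pos: [0.462, 0.0734, 0.2546]
orientation: [0.766, -0.089, 0.634, -0.047]
wrist_force: [0.0, -0.0, 1.1]
finger_gap: 0.064
[0.46240077 0.0734739  0.25575954] [-0.33609735  0.18056594  0.58147213] [ 2.95610885  0.43073015 -0.01000161]
```

View pics/wrist8.png

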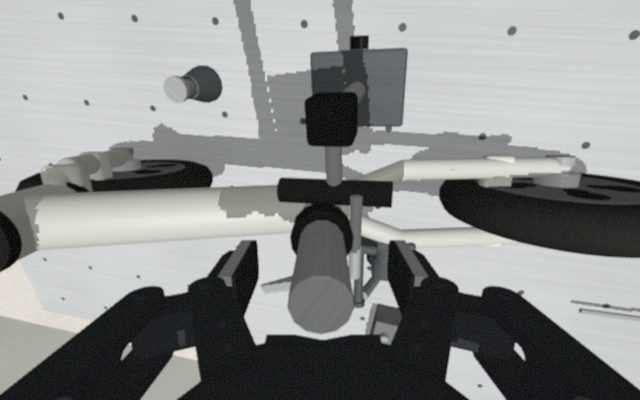

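View pics/scene8.png

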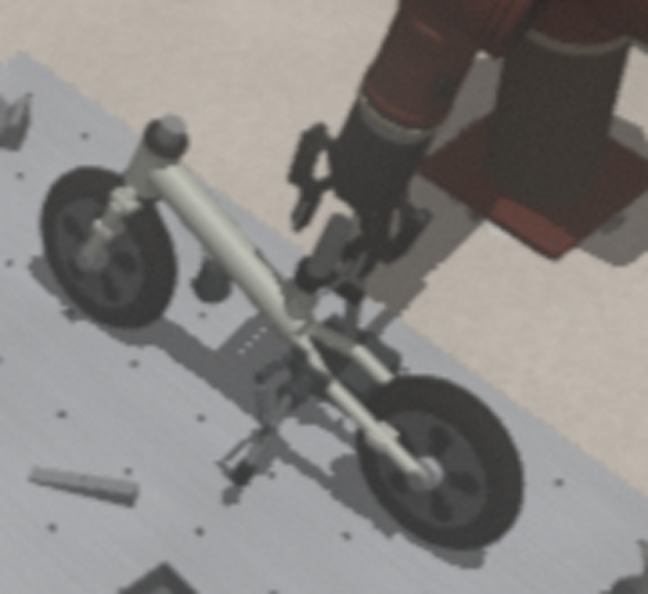

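```bash
python3 -m handwheel '[[[0,0,0,0,0,0,0],[0,0,0,0,0,0,0],[0,0,0,0,0,0,0],[0,0,0,0,0,0,0],[0,0,0,0,0,0,0],[0,0,0,0,0,0,0],[0,0,0,0,0,0,0],[0,0,0,0,0,0,0]]]'
python3 - <<'E'
from h import *
from rig import cams
import cv2
f=cams.grab_frame('wrist');cv2.imwrite('pics/wrist9.png',f['frame'])
c,R,o=cur();print(c,o['wrist_force'],o['wrist_torque'])
P=np.load('p.npy');yaw=P[2];by=np.array([-np.sin(yaw),np.cos(yaw),0])
p0=np.array([P[0]+.002,P[1],.012])
for l in(.05,.1,.15,.185,.20):
    Q=Rn.from_rotvec(by*l);pos=p0+Q.apply(c-p0)
    print(l,(pos-c).round(4),row(pos,Q*R))
E
```

```text
t: 7.1
ee_pos: [0.4627, 0.0732, 0.2573]
orientation: [0.768, -0.089, 0.632, -0.048]
wrist_force: [-1.8, 0.2, 6.0]
finger_gap: 0.0244
[0.46269284 0.07318083 0.25729583] [-1.74998095  1.26870862  5.21024314] [-0.00957953  0.19458723  0.03225342]
0.05 [0.0123 0.001  0.0019] [ 4.00e-01  1.00e-01  1.25e+01 -1.00e-02  4.90e-02 -0.00e+00]
0.1 [0.0246 0.0019 0.0032] [ 1.30e+00  3.00e-01  2.49e+01 -2.00e-02  9.80e-02 -0.00e+00]
0.15 [0.037  0.0029 0.0039] [ 2.90e+00  6.00e-01  3.72e+01 -3.00e-02  1.47e-01 -0.00e+00]
0.185 [0.0457 0.0036 0.004 ] [ 4.40e+00  9.00e-01  4.58e+01 -3.70e-02  1.81e-01 -0.00e+00]
0.2 [0.0495 0.0039 0.004 ] [ 5.10e+00  1.10e+00  4.95e+01 -4.00e-02  1.96e-01 -0.00e+00]
```

View pics/wrist9.png

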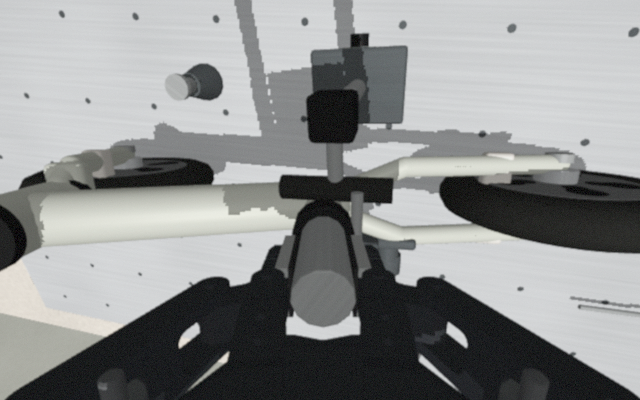

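```bash
python3 -m handwheel '[[[0.1,0,4,-0.003,0.016,0,0],[0.3,0,8,-0.006,0.033,0,0],[0.4,0.1,12.5,-0.01,0.049,0,0],[0.6,0.2,16.5,-0.013,0.065,0,0],[0.9,0.2,21,-0.016,0.082,0,0],[1.3,0.3,25,-0.02,0.098,0,0],[1.8,0.4,29,-0.023,0.115,0,0],[2.3,0.5,33,-0.026,0.131,0,0],[2.9,0.6,37,-0.03,0.147,0,0],[2.9,0.6,37,-0.03,0.147,0,0],[2.9,0.6,37,-0.03,0.147,0,0]]]'
python3 - <<'E'
from h import *
from rig import cams
import cv2
d={}
for n in('scene','top','wrist'):
    f=cams.grab_frame(n);d[n]=f
pickle.dump(d,open('f10.pkl','wb'))
cv2.imwrite('pics/wrist10.png',d['wrist']['frame'])
cv2.imwrite('pics/scene10.png',cv2.resize(d['scene']['frame'][100:265,275:455],None,fx=3.6,fy=3.6,interpolation=cv2.INTER_CUBIC))
cv2.imwrite('pics/top10.png',cv2.resize(d['top']['frame'][180:290,200:420],None,fx=3.6,fy=3.6,interpolation=cv2.INTER_CUBIC))
c,R,o=cur();print(c,o['wrist_force'],o['wrist_torque'],o['finger_gap'])
E
```

```text
t: 8.25
ee_pos: [0.4999, 0.0763, 0.2615]
orientation: [0.718, -0.096, 0.688, -0.044]
wrist_force: [-0.1, 1.9, 7.5]
finger_gap: 0.0243
[0.49977163 0.07630528 0.26148471] [-0.08770749  2.74395249  6.73900265] [ 0.06200316  0.12347751 -0.04871579] 0.024229461871223885
```

View pics/wrist10.png

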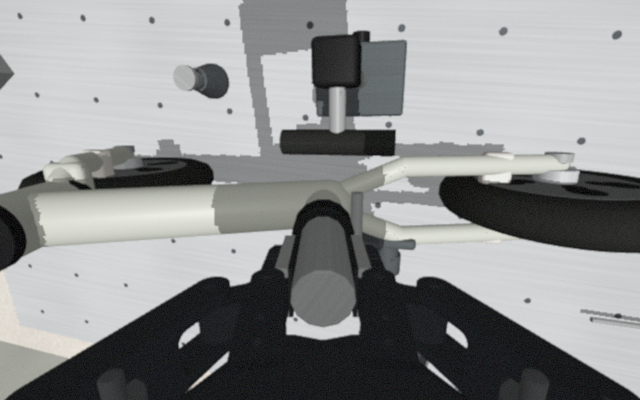

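View pics/scene10.png

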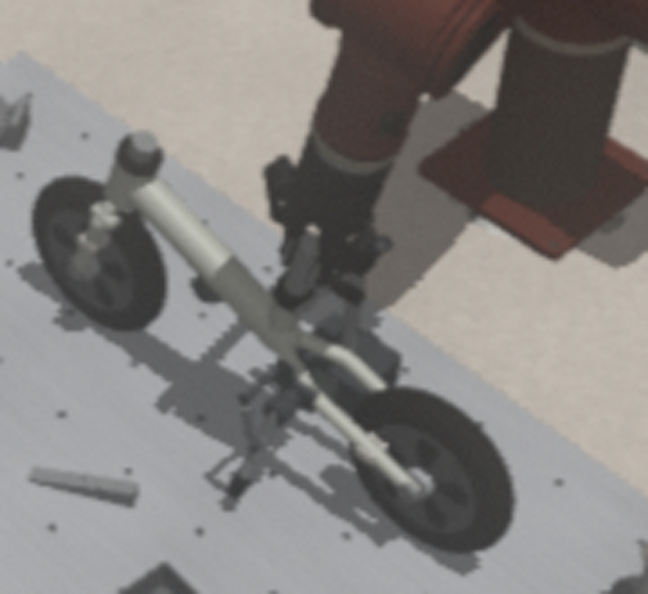

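View pics/top10.png

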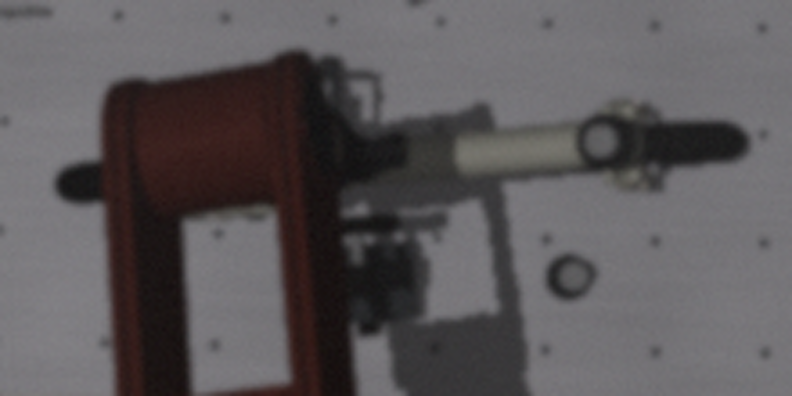

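```bash
python3 -m handwheel '[[[0,0,2.5,-0.002,0.01,0,0],[0.2,0,5,-0.004,0.02,0,0],[0.5,0,8,-0.006,0.03,0,0],[0.5,0,8,-0.006,0.03,0,0],[0.5,0,8,-0.006,0.03,0,0],[0.5,0,8,-0.006,0.03,0,0]]]'
python3 - <<'E'
from h import *
from rig import cams
import cv2
d={}
for n in('scene','top','wrist'):
    f=cams.grab_frame(n);d[n]=f
pickle.dump(d,open('f11.pkl','wb'))
cv2.imwrite('pics/wrist11.png',d['wrist']['frame'])
cv2.imwrite('pics/scene11.png',cv2.resize(d['scene']['frame'][120:260,275:415],None,fx=4.2,fy=4.2,interpolation=cv2.INTER_CUBIC))
cv2.imwrite('pics/top11.png',cv2.resize(d['top']['frame'][180:290,200:420],None,fx=3.6,fy=3.6,interpolation=cv2.INTER_CUBIC))
c,R,o=cur();print(c,o['wrist_force'],o['wrist_torque'],o['finger_gap'])
E
```

```text
t: 9.0
ee_pos: [0.5079, 0.077, 0.2617]
orientation: [0.708, -0.098, 0.698, -0.044]
wrist_force: [-0.3, 3.4, 9.0]
finger_gap: 0.0239
[0.50786702 0.076967   0.26168564] [0.27002904 1.80627025 8.7178764 ] [ 0.09524915  0.30712122 -0.02179843] 0.024281703814598318
```

View pics/scene11.png

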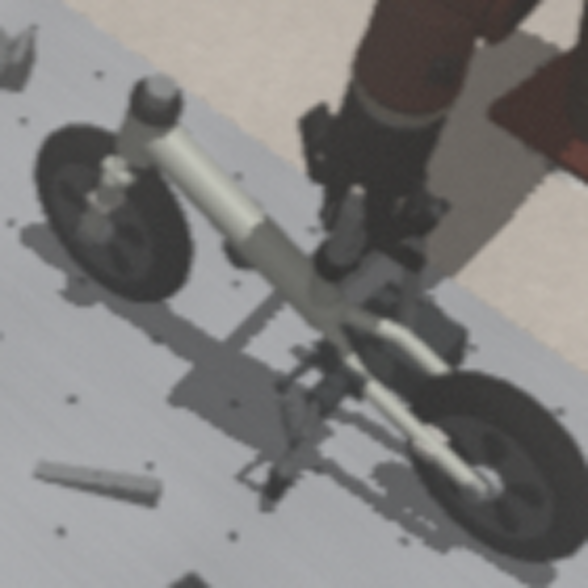

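View pics/top11.png

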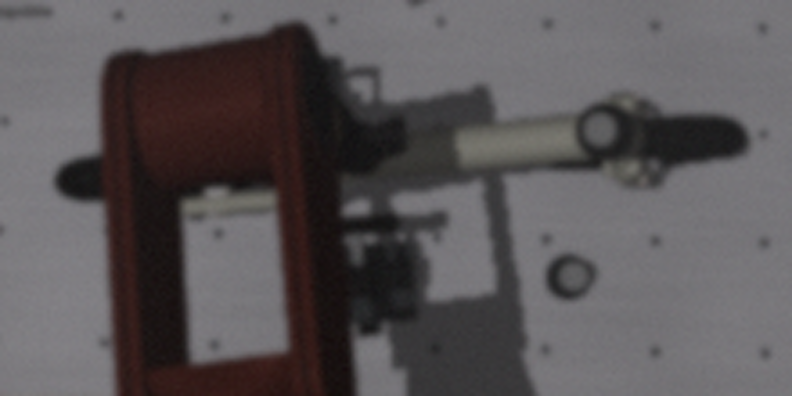

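Run:
```python
from h import *
import cv2
P=np.load('p.npy');d=pickle.load(open('f0.pkl','rb'));g=pickle.load(open('f11.pkl','rb'))
hd=[('scene',(322.4,136.2)),('top',(367.5,233.6))]
r=lambda q:np.concatenate([proj(d[n],b2w(P,(0,q[0],q[1])))[0]-u for n,u in hd])
s=least_squares(r,[-190,280]);H=(0,*s.x);print('head',H,s.fun.round(1))
fd=(96,75-95*np.sin(.14),118-95*np.cos(.14))
obs=[('scene',H,(312.4,141.4)),('top',H,(366.7,216.1)),('scene',fd,(339.3,238.3)),('top',(0,300,90),(215.8,230)),('top',(0,-300,90),(407.5,218.3))]
res=lambda p:np.concatenate([proj(g[n],b2w(p,X))[0]-np.array(u) for n,X,u in obs])
s=least_squares(res,[.51,.03,.08,0]);p=s.x;print(p,res(p).reshape(-1,2).round(1))
print('post pred',b2w(p,(0,44,246)),'foot',b2w(p,fd))
k=4.2
im=cv2.resize(g['scene']['frame'][120:260,275:425],None,fx=k,fy=k,interpolation=cv2.INTER_CUBIC)
a=np.linspace(0,6.28,60)
pts=[(0,-210+90*np.cos(t),90+90*np.sin(t)) for t in a]+[(0,210+90*np.cos(t),90+90*np.sin(t)) for t in a]+[fd,H,(0,50,276)]
for u in proj(g['scene'],b2w(p,pts)): cv2.circle(im,tuple(int(v) for v in (u-[275,120])*k+k/2),2,(0,0,255),-1)
cv2.imwrite('pics/ov11.png',im)
```

```text
head (0, np.float64(-152.24987142793665), np.float64(262.38946910665857)) [0.1 0.2 0.2 0.8]
[0.51488537 0.0310585  0.07956503 0.0151733 ] [[ 0.3  1.3]
 [-0.4  0.1]
 [-0.3 -2.1]
 [ 0.2 -0.3]
 [-0.2 -0.4]]
post pred [0.50766752 0.07462264 0.25797168] foot [0.60530128 0.10020702 0.03738331]
```

View pics/ov11.png

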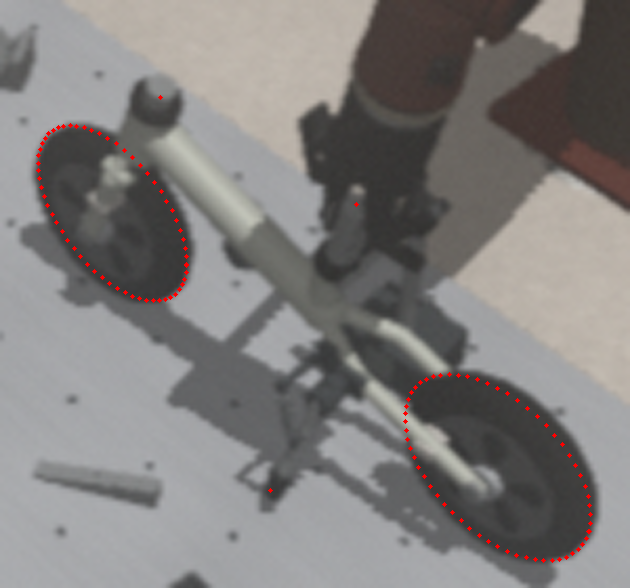

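```bash
python3 -m handwheel '[[[-0.5,0,1,0,0.004,0,0],[-1,0,2,0,0.008,0,0],[-1,0,3,0,0.012,0,0],[-1,0,3,0,0.012,0,0],[-1,0,3,0,0.012,0,0],[-1,0,3,0,0.012,0,0],[-1,0,3,0,0.012,0,0],[-1,0,3,0,0.012,0,0],[-1,0,3,0,0.012,0,0]]]'
python3 - <<'E'
from h import *
from rig import cams
import cv2
f=cams.grab_frame('scene');g=cams.grab_frame('wrist');cv2.imwrite('pics/wrist12.png',g['frame'])
cv2.imwrite('pics/scene12.png',cv2.resize(f['frame'][120:260,275:425],None,fx=4.2,fy=4.2,interpolation=cv2.INTER_CUBIC))
c,R,o=cur();print(c,o['wrist_force'],o['finger_gap'],abs(o['joint_velocities']).max())
E
```

```text
t: 10.05
ee_pos: [0.5105, 0.0772, 0.2617]
orientation: [0.703, -0.098, 0.703, -0.044]
wrist_force: [-0.0, 0.8, 6.8]
finger_gap: 0.0242
[0.51051933 0.07722009 0.26168826] [0.87427671 1.16312508 5.90300709] 0.024168518437016735 0.0009859672488510148
```

View pics/scene12.png

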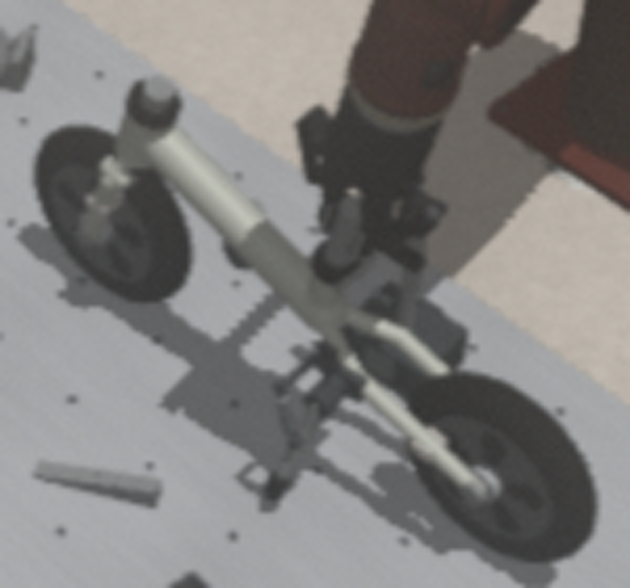

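View pics/wrist12.png

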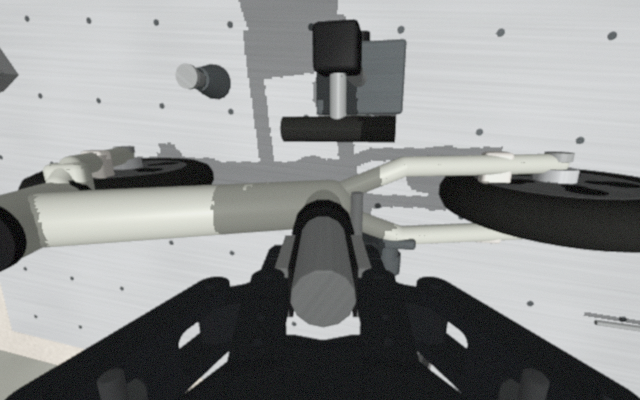

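The bike is upright and still, with the sleeve well clear of the seat tube (wrist picture: sleeve at about (338,128), seat tube at about (325,190)). The stand is down with its foot at about (270,497) in the scene crop. I'm handing the job in.

Run:
```python
from rig import robot
print(robot.close_job())
```

```text
the job is handed in; nothing more can be done
None
```

I swung the stand down with the closed fingertips until it snapped home, gripped the seat post, turned the bike upright off the prop, and handed the job in at about 10 s, still holding the post. No verdict was reported.

- **Stand:** after the push, the foot appeared within about 2 px of where it should be with the stand fully down, in the wrist and top pictures.
- **Grip and stillness:** the finger gap read 24.2 mm on the 25.4 mm tube. The arm was at rest, with about 6 N upward on the wrist, so the gripper is pressing the bike lightly onto the plate.
- **Upright:** my last fit from the pictures gave a lean of about 0.015 rad. I then moved the post a further 3 mm towards upright and did not refit.
- **Wheels and foot:** in that same fit the wheels moved only a few millimetres. The fit assumes the tyres are on the plate, and the drawn wheel outlines matched the picture. It puts the centre of the foot at about 37 mm, against the 26 mm required.
- **Prop and other instruments:** the last wrist picture shows a clear gap between the sleeve and the seat tube. I did not measure the other instruments, but the moves kept clear of them and nothing looked shifted.

**Disagreement:** wrist-camera triangulation put the top of the post about 3 to 4 mm off the first fit from the scene and top cameras. I used the corrected position for the grasp. In the last fit the foot was also about 2 px off vertically in the scene picture.

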